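# Hold a memo pad home in the corner rounder

### The job

Take the memo pad from the table, lay it flat on the bed of the corner rounder and slide it, square, fully home into the corner of the two side guides, either way round, without ramming it. Finish while still holding it pressed firmly against both guides at once, so that a colleague can pull the lever; leave the lever up and the other things on the table where they are.

Things in the scene. Friction and masses are not known exactly. Their poses are not given: they have to be found in the camera images.
- pad: memo pad: a stiff glued block with kraft-brown board covers and white page edges, 130 mm long (its x), 64 mm wide (its y), 18 mm thick, about 0.12 kg, square corners. It starts flat on the table at one side of the machine. Origin: centre of its underside, z up. All four corners are alike; its long edge may go on either guide
- rounder: bench corner rounder, a grey hand-lever machine fixed to the table. Origin: on the table below the apex where its two guides' faces meet; z up, -x points out of the open V to the operator. Steel bed 45 mm above the table, from 145 mm before the apex (-x) to 90 mm behind it, 120 mm to each side. The lever above leans back, its grip's top up to 335 mm above the table
- punch (a point): lower end of the round punch (18 mm diameter) hanging over the apex, 33 mm above the bed; the point is its centre. The grey head that carries it is 54 mm wide, reaches 12 mm before the apex (operator side) and 80 mm behind it, and spans 113 to 163 mm above the table; the fork and lever stand on it
- guide_left: left guide seen by the operator: fixed dark steel bar, 12 mm high, 12 mm thick, from 14 to 84 mm out from the apex (open nearer and beyond). Origin: the apex, on the bed. x runs out along its face (plane y = 0), y out along the other guide's face (plane x = 0), z up. Pad home: its origin at x 65, y 32 mm (long edge on this guide) or x 32, y 65 mm, edges parallel to x and y
- guide_right: the right side guide, the mirror image of the left one, at right angles to it. Origin: the same apex, on the bed's surface; its x runs out along its own working face, which is the plane y = 0, with the pad on the -y side
- lever (a joint): the rounder's hand lever: 0 rad is fully up (a spring keeps it there), it grows as the lever is pulled forward and down
- dispenser: a pink desk tape dispenser, 160 x 62 mm, 100 mm high, on the other side of the machine from the pad; leave it. Origin: centre of its underside
- marker: a marker pen lying on the table, 138 mm long (its x), 15 mm thick; leave it. Origin: middle of its underside
- bin: two nested plastic bins, blue and green, 110 x 150 mm, 78 mm high; leave them. Origin: centre of the underside

How it is judged:
By the outcome, as a careful person would: the job done as asked, in the order asked, and still so for the second after the job is handed in, while the arm keeps its last pose, push and grip.
It also fails if it takes over 61 s, if anything falls off the work surface, if the arm or the gripper's body presses on something with over 40 N, if the wrist force passes 120 N, or if a joint passes its speed limit or range.

### The arm

A 7-joint arm with a two-finger parallel gripper is mounted at the origin on the work surface. World frame = base frame: x ahead of the robot, y to its left, z up, the work surface at z = 0. Lengths are in m, angles in rad, forces in N, time in s.
With the tool pointing down it reaches from about 0.425 to 0.925 m from the base axis. Payload 6.8 kg.
Tool frame: the origin (TCP) lies at the very end of the fingers, on their centre line; the grasp point (between the pads) lies 19 mm behind it; z points along the fingers, y is the line along which they close (so a half turn about z gives the same grasp; the last joint's range is limited). The gripper opens to 85 mm and grips with 20 to 120 N. Pads are 22 mm wide; open, the fingers measure 114 mm over their backs; the gripper's body (76 mm by 85 mm) begins 54 mm behind the grasp point. The pads swing forward as they close: fully open they stand 13 mm farther back than shut.
Start: joints at [-0.108, 0.477, 0.022, 1.555, -0.011, 1.109, -0.083], TCP at [0.675, 0, 0.231] pointing down, gripper open.
Joint ranges: [-2.96, 2.96], [-0.34, 2.1], [-1.41, 1.46], [0.24, 2.44], [-1.37, 4.51], [0.17, 1.92], [-2.96, 2.96]. Speed limits (rad/s): [2.39, 2.39, 3.14, 3.14, 3.14, 3.14, 3.14].

### API

Orientations are given as a rotation vector (axis times angle).
In Python, from bench import r gives the robot as it stands.
- The arm moves only by the shell command python3 -m jog 'ROWS' [FORCE]. ROWS is JSON, a list of rows, each an object of numbers: "fingers": the finger opening in m, from 0 to 0.0854; "x", "y", "z": the shift along the tool's x, y, z in m; "rx", "ry", "rz": the turn, a rotation vector about the tool's x, y, z in degrees. In form: [{"fingers": .., "x": .., "y": .., "z": .., "rx": .., "ry": .., "rz": ..}, ...]. A call has 1 to 8 rows; each row shifts and turns the commanded pose from where the row before left it, along the tool's axes as they then stand; what a row does not reach is not made up. A row lasts 1/8 s, in which the tool goes at most 62.5 mm and 10.7 degrees, less where a joint would pass 70% of its speed; a pose out of reach is approached as far as the arm can. A call is refused whole if a number of a shift passes 0.0625 or a number of a turn 10.7, either way. A call with a gripper value outside its range is refused whole. The fingers move at their own pace and stop on an object; FORCE is the grip in N (left out, the last holds). Time passes only in rows, so rows that do not move let the fingers close. It gives the time, the measured TCP pose, the force, the opening and the grip force at its end, in the units of the state.
- r.get_obs(): the state, without advancing time (a new reading comes with each control period).
- r.grab_frame(name): name is "scene" or "side" or "wrist"; returns (picture, depth): 420x560x3 uint8, red, green, blue; 420x560 float32, m along the optical axis (not along the pixel's ray), 0 where there is no reading.
- r.get_calibration(name): a dict with "mtx" (3x3 intrinsics, pixels), "extrinsics" (4x4, takes a point from camera to world coordinates). Camera axes: x right, y down, z forward; pixel columns grow to the right and rows downward; lengths in m; the calibration is good to about 2 mm. A picture is of the moment at which its call begins: read the wrist's pose just before it. get_calibration takes no time and is no camera call; for the wrist camera it gives the pose at the moment of the call.
- r.hand_in(): hands the job in; it is judged then, once.
Trained networks look in the newest picture that a camera, given by its name, has taken for a name from the list of things; names that differ only in an ending like _2 or _b are one class to them, and where a whole thing is asked for, a point or a joint stands for the part that bears it (a point fixed in the world has none). Each returns a list of dicts, best first, with "score" (0 to 1); they miss things now and then, are a little off and sometimes report something else, mostly with a low value. They report only what shows in the picture. A call takes as long as a camera call.
- r.search_frame(target, camera): "xyz" ([x, y, z] in m, in world coordinates, good to about 4 mm: the middle of the surface that is visible of it).
- r.landmark_of(target, camera): "xyz" ([x, y, z] in m, in world coordinates, good to about 4 mm: a listed point, or the origin of a listed thing).
The state is a dict: "clock": time; "joints": joint angles; "qvel": joint speeds; "tau": joint torques, N m; "tcp_pos": TCP position; "orientation": TCP orientation; "contact_force": force on the tool from outside, world axes, zero at the start; "moment": the same for the moment, N m; "grip_width": finger opening in m; "gripper_force": force on a finger pad.
Only numpy, scipy, OpenCV 4.12 (cv2) and the standard library are available. Lean on these libraries where they do the work, as an engineer would, in place of code of your own. Each camera call takes 0.05 s, during which the arm holds its last target. There are 200 camera calls.

## Working session

There is one attempt and no reset: what is moved stays moved. The work goes in short steps, Python scripts to look and compute and a shell command to move; the robot and the scene stay as the last step left them, time stands still between calls to the robot, and variables do not carry over. Pictures are saved under pics/ and viewed, at most 10 in all, crops included, and the job is handed in when it is done.

```bash
mkdir -p pics; ls; python3 - <<'E'
from bench import r
import cv2,numpy as np
o=r.get_obs();print({k:np.round(v,3).tolist() for k,v in o.items()})
for c in("scene","side"):
    im,d=r.grab_frame(c);cv2.imwrite(f"pics/{c}1.png",im[:,:,::-1]);np.savez(f"{c}.npz",im=im,d=d)
    for t in("pad","rounder","punch","guide_left","guide_right","dispenser","marker","bin"):
        for f in("search_frame","landmark_of"):
            print(c,t,f,[(round(h["score"],2),np.round(h["xyz"],3).tolist()) for h in getattr(r,f)(t,c)[:2]])
print(r.get_obs()["clock"])
E
```

```text
pics
{'clock': 0.0, 'joints': [-0.108, 0.478, 0.022, 1.556, -0.011, 1.109, -0.083], 'qvel': [0.002, -0.0, 0.002, -0.0, -0.001, -0.001, 0.002], 'tau': [-0.001, -59.644, 1.608, -28.119, 0.012, 0.009, 0.0], 'tcp_pos': [0.674, -0.0, 0.23], 'orientation': [-2.221, -2.221, 0.002], 'contact_force': [-0.265, 0.513, 0.33], 'moment': [-0.002, 0.028, -0.048], 'gripper_force': 0.0, 'grip_width': 0.085}
scene pad search_frame []
scene pad landmark_of []
scene rounder search_frame [(0.94, [0.642, -0.012, 0.047])]
scene rounder landmark_of [(0.76, [0.634, -0.042, 0.001])]
scene punch search_frame [(0.62, [0.637, -0.015, 0.042])]
scene punch landmark_of [(0.61, [0.629, -0.046, 0.076])]
scene guide_left search_frame [(0.57, [0.599, -0.013, 0.058])]
scene guide_left landmark_of [(0.54, [0.631, -0.051, 0.045])]
scene guide_right search_frame []
scene guide_right landmark_of []
scene dispenser search_frame [(0.83, [0.449, 0.294, 0.054])]
scene dispenser landmark_of [(0.69, [0.448, 0.286, -0.0])]
scene marker search_frame [(0.7, [0.631, 0.316, 0.01])]
scene marker landmark_of [(0.67, [0.62, 0.31, 0.0]), 
[... 401 characters left out ...]
 punch search_frame []
side punch landmark_of [(0.94, [0.632, -0.047, 0.073])]
side guide_left search_frame [(0.58, [0.592, -0.002, 0.055]), (0.16, [0.433, 0.304, 0.05])]
side guide_left landmark_of [(0.56, [0.628, -0.044, 0.045])]
side guide_right search_frame [(0.53, [0.605, -0.086, 0.054])]
side guide_right landmark_of [(0.58, [0.631, -0.048, 0.043])]
side dispenser search_frame [(0.27, [0.424, -0.321, 0.019])]
side dispenser landmark_of [(0.68, [0.45, 0.284, 0.002])]
side marker search_frame [(0.89, [0.62, 0.309, 0.013])]
side marker landmark_of [(0.63, [0.622, 0.309, -0.002])]
side bin search_frame [(0.9, [0.646, -0.293, 0.049])]
side bin landmark_of [(0.6, [0.652, -0.354, -0.002])]
1.7
```

View pics/scene1.png

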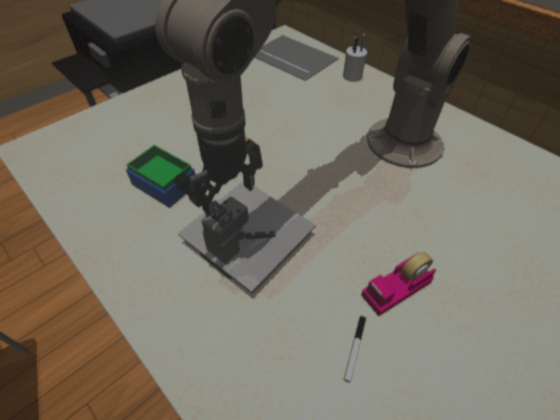

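View pics/side1.png

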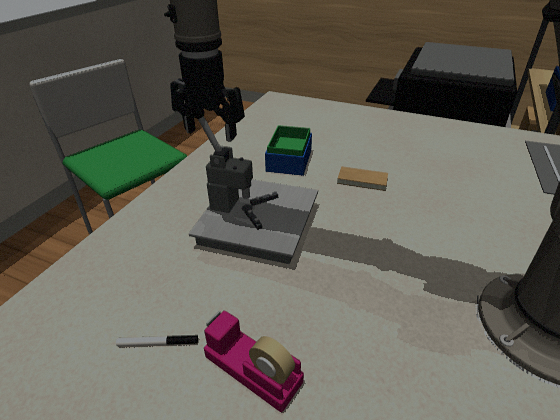

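The robot stands right of the scene view. The rounder's V opens toward the robot (guides at side-view pixel ~(262,205), apex below the punch). The pad is at side-view (363,178), clear of the bins. The pen and dispenser are far left. Next I'll work out the yaws from depth.

```bash
cat > h.py <<'E'
from bench import r
import cv2,numpy as np
from scipy.spatial.transform import Rotation as R
def cloud(cam,name=None,im=None,d=None):
    C=r.get_calibration(cam)
    if im is None: im,d=r.grab_frame(cam)
    if name: cv2.imwrite(f"pics/{name}.png",im[:,:,::-1])
    K,T=np.array(C["mtx"]),np.array(C["extrinsics"])
    v,u=np.indices(d.shape)
    P=np.stack([(u-K[0,2])/K[0,0]*d,(v-K[1,2])/K[1,1]*d,d],-1)@T[:3,:3].T+T[:3,3]
    P[d==0]=np.nan
    return im,P
def rect(p):
    (c,s,a)=cv2.minAreaRect((p[:,:2]*1000).astype(np.float32)); return np.round(c,1),np.round(s,1),round(a,1)
def box(P,x,y,z):
    m=np.ones(P.shape[:2],bool)
    for i,l in enumerate((x,y,z)): m&=(P[...,i]>l[0])&(P[...,i]<l[1])
    return m
E
python3 - <<'E'
from h import *
for c in("scene","side"):
    D=np.load(c+".npz");im,P=cloud(c,im=D["im"],d=D["d"])
    m=box(P,(.33,.53),(-.45,-.22),(.012,.03)); 
    if m.sum()>20: print(c,"pad",m.sum(),np.median(P[m],0),rect(P[m]))
    m=box(P,(.45,.8),(-.2,.12),(.04,.05));print(c,"bed",m.sum(),np.median(P[m][:,2]),rect(P[m]))
    T=np.array(r.get_calibration(c)["extrinsics"]);print(T[:3,3])
T=np.array(r.get_calibration("wrist")["extrinsics"]);print(np.round(T,3));print(r.get_calibration("wrist")["mtx"])
E
```

```text
scene bed 5499 0.046419764663027885 (array([603.8, -47.9]), array([236.6, 241. ]), 7.0)
[0.93738963 0.40458784 0.78044218]
side pad 679 [ 0.42164497 -0.32566337  0.01720341] (array([ 423.9, -330. ]), array([129.6,  69.8]), 7.4)
side bed 5504 0.04451607391967738 (array([603.3, -47.5]), array([235. , 245.2]), 6.8)
[0.25835107 0.59236702 0.60410259]
[[ 1.     0.     0.001  0.675]
 [ 0.    -0.951 -0.31   0.078]
 [ 0.001  0.31  -0.951  0.374]
 [ 0.     0.     0.     1.   ]]
[[320.30071882   0.         281.57949917]
 [  0.         320.30071882 212.61059951]
 [  0.           0.           1.        ]]
```

```bash
python3 -m jog '[{"y":-0.06},{"y":-0.06},{"y":-0.04,"x":-0.06},{"y":-0.04,"x":-0.06},{"y":-0.04,"x":-0.06},{"y":-0.04,"x":-0.06},{"rz":-10.7},{"rz":-10.7}]'
python3 -m jog '[{"rz":-10.7},{"rz":-10.7},{"rz":-10.7},{"rz":-10.7},{"rz":-10.7},{"rz":-10.7},{"rz":-10.7},{"rz":-1.1}]'
```

```text
validation failed for argument at $[0]...
validation failed for argument at $[0]...
```

```bash
python3 -m jog '[{"fingers":0.085,"x":0,"y":-0.06,"z":0,"rx":0,"ry":0,"rz":0},{"fingers":0.085,"x":0,"y":-0.06,"z":0,"rx":0,"ry":0,"rz":0},{"fingers":0.085,"x":-0.06,"y":-0.04,"z":0,"rx":0,"ry":0,"rz":0},{"fingers":0.085,"x":-0.06,"y":-0.04,"z":0,"rx":0,"ry":0,"rz":0},{"fingers":0.085,"x":-0.06,"y":-0.04,"z":0,"rx":0,"ry":0,"rz":0},{"fingers":0.085,"x":-0.06,"y":-0.04,"z":0,"rx":0,"ry":0,"rz":0},{"fingers":0.085,"x":0,"y":0,"z":0,"rx":0,"ry":0,"rz":-10.7},{"fingers":0.085,"x":0,"y":0,"z":0,"rx":0,"ry":0,"rz":-10.7}]'
```

```text
clock: 2.7
tcp_pos: [0.4159, -0.2089, 0.2317]
orientation: [1.765, 2.598, 0.001]
contact_force: [0.5, 0.3, 0.9]
grip_width: 0.085
gripper_force: 0.0
```

```bash
python3 -m jog '[{"fingers":0.085,"x":0,"y":0,"z":0,"rx":0,"ry":0,"rz":-10.7},{"fingers":0.085,"x":0,"y":0,"z":0,"rx":0,"ry":0,"rz":-10.7},{"fingers":0.085,"x":0,"y":0,"z":0,"rx":0,"ry":0,"rz":-10.7},{"fingers":0.085,"x":0,"y":0,"z":0,"rx":0,"ry":0,"rz":-10.7},{"fingers":0.085,"x":0,"y":0,"z":0,"rx":0,"ry":0,"rz":-10.7},{"fingers":0.085,"x":0,"y":0,"z":0,"rx":0,"ry":0,"rz":-10.7},{"fingers":0.085,"x":0,"y":-0.05,"z":0,"rx":0,"ry":0,"rz":-10.7},{"fingers":0.085,"x":0.01,"y":-0.06,"z":0,"rx":0,"ry":0,"rz":-0.9}]'
cat >> h.py <<'E'
def state():
    o=r.get_obs();M=R.from_rotvec(o["orientation"]).as_matrix()
    print("t",round(o["clock"],2),"tcp",np.round(o["tcp_pos"],4),"phi",round(np.degrees(np.arctan2(M[1,1],M[0,1])),2),"tilt",np.round(M[:2,2],4),"F",np.round(o["contact_force"],1),"M",np.round(o["moment"],2),"w",round(o["grip_width"],4),"g",round(o["gripper_force"],1)," j7",np.round(o["joints"][6],2))
    return np.array(o["tcp_pos"]),M
E
python3 - <<'E'
from h import *
p,M=state();im,P=cloud("wrist","w1")
m=box(P,(.3,.55),(-.45,-.22),(.012,.026));print(m.sum(),np.median(P[m],0),rect(P[m]))
n,l,s,c=cv2.connectedComponentsWithStats(m.astype(np.uint8));i=1+s[1:,4].argmax();print(s[i],rect(P[l==i]))
print("table",np.nanmedian(P[box(P,(.3,.55),(-.45,-.22),(-.01,.01))][:,2]))
E
```

```text
clock: 3.7
tcp_pos: [0.4096, -0.3153, 0.2318]
orientation: [-0.188, 3.135, 0.0]
contact_force: [1.7, -0.2, 0.1]
grip_width: 0.0851
gripper_force: 0.0
t 3.7 tcp [ 0.4096 -0.3153  0.2318] phi 96.85 tilt [0.0013 0.0001] F [ 1.7 -0.2  0.1] M [-0.01 -0.01  0.01] w 0.0851 g 0.0  j7 2.25
6158 [ 0.4190174  -0.33305155  0.01855762] (array([ 424.7, -332.8]), array([130.3,  64.2]), 7.3)
[ 236  134   59  111 6158] (array([ 424.7, -332.8]), array([130.3,  64.2]), 7.3)
table 0.0005595569488254237
```

View pics/w1.png

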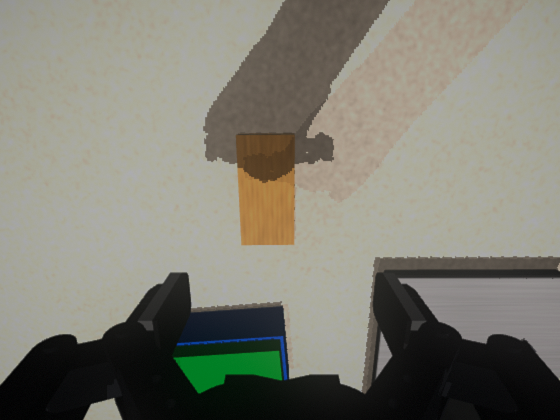

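The pad is at pixels (236–295, 134–245) with its long side along the image vertical. It measures 130×64 mm, top at z≈18.5 mm. The bins are below it and the rounder is to the right. Next I'll check where the fingertips really end.

```bash
python3 - <<'E'
from h import *
p,M=state();im,P=cloud("wrist")
Q=(P-p)@M
m=(np.abs(Q[...,0])<.03)&(np.abs(Q[...,1])<.075)&(Q[...,2]<.03)&(Q[...,2]>-.06)
print(m.sum())
for s in(1,-1):
    q=Q[m&(s*Q[...,1]>.03)];print(np.percentile(q,[0,1,50,99,100],axis=0).round(4))
g=np.array([.385,-.338,0])-p;print("to grasp, tool axes",(g@M).round(4))
E
```

```text
t 3.75 tcp [ 0.4069 -0.3253  0.2321] phi 96.21 tilt [ 0.0012 -0.0059] F [-0.3 -7.8  1.6] M [-0.53 -0.02 -0.05] w 0.0847 g 0.0  j7 2.25
7403
[[-0.0117  0.0406 -0.06  ]
 [-0.0102  0.0408 -0.0598]
 [ 0.0073  0.0425 -0.0407]
 [ 0.0135  0.064  -0.0152]
 [ 0.0144  0.0709 -0.0133]]
[[-0.0119 -0.0734 -0.06  ]
 [-0.0103 -0.0662 -0.0598]
 [ 0.0073 -0.0452 -0.0408]
 [ 0.0135 -0.0434 -0.0153]
 [ 0.0141 -0.0429 -0.0129]]
to grasp, tool axes [ 0.0232 -0.0089  0.2321]
```

```bash
python3 -m jog '[{"fingers":0.085,"x":0.02,"y":0,"z":0.05,"rx":0,"ry":0,"rz":0},{"fingers":0.085,"x":0,"y":0,"z":0.05,"rx":0,"ry":0,"rz":0},{"fingers":0.085,"x":0,"y":0,"z":0.03,"rx":0,"ry":0,"rz":0},{"fingers":0.085,"x":0,"y":0,"z":0,"rx":0,"ry":0,"rz":0},{"fingers":0.085,"x":0,"y":0,"z":0,"rx":0,"ry":0,"rz":0}]'
python3 - <<'E'
from h import *
im,P=cloud("wrist");p,M=state()
m=box(P,(.3,.55),(-.45,-.22),(.012,.026));n,l,s,c=cv2.connectedComponentsWithStats(m.astype(np.uint8));i=1+s[1:,4].argmax();print(s[i],rect(P[l==i]))
print("to grasp, tool axes",((np.array([.385,-.338,-.001])-p)@M).round(4))
E
```

```text
clock: 4.42
tcp_pos: [0.3898, -0.3179, 0.1025]
orientation: [-0.178, 3.135, -0.001]
contact_force: [0.1, -0.9, 0.7]
grip_width: 0.085
gripper_force: 0.0
t 4.47 tcp [ 0.3901 -0.3181  0.1028] phi 96.51 tilt [ 0.0023 -0.0013] F [-0.1  0.7  0.1] M [-0.    0.03 -0.01] w 0.0851 g 0.0  j7 2.29
[  212   175    89   154 12553] (array([ 424.9, -332.8]), array([131.1,  64.3]), 7.4)
to grasp, tool axes [ 0.0075 -0.019   0.1039]
```

```bash
python3 -m jog '[{"fingers":0.085,"x":0.0075,"y":-0.019,"z":0.02,"rx":0,"ry":0,"rz":-0.9},{"fingers":0.085,"x":0,"y":0,"z":0.03,"rx":0,"ry":0,"rz":0},{"fingers":0.085,"x":0,"y":0,"z":0.02,"rx":0,"ry":0,"rz":0},{"fingers":0.085,"x":0,"y":0,"z":0,"rx":0,"ry":0,"rz":0},{"fingers":0.085,"x":0,"y":0,"z":0,"rx":0,"ry":0,"rz":0}]'
python3 - <<'E'
from h import *
p,M=state()
print("to grasp, tool axes",((np.array([.385,-.338,-.001])-p)@M).round(4))
E
```

```text
clock: 5.1
tcp_pos: [0.3847, -0.3379, 0.0328]
orientation: [-0.203, 3.133, -0.002]
contact_force: [0.4, 0.1, 0.4]
grip_width: 0.0851
gripper_force: 0.0
t 5.1 tcp [ 0.3847 -0.3379  0.0328] phi 97.4 tilt [ 0.0021 -0.0013] F [0.4 0.1 0.4] M [-0.05  0.01  0.03] w 0.0851 g 0.0  j7 2.35
to grasp, tool axes [-0.0002 -0.0001  0.0338]
```

```bash
python3 -m jog '[{"fingers":0.085,"x":0,"y":0,"z":0.02,"rx":0,"ry":0,"rz":0},{"fingers":0.085,"x":0,"y":0,"z":0.014,"rx":0,"ry":0,"rz":0},{"fingers":0.085,"x":0,"y":0,"z":0,"rx":0,"ry":0,"rz":0},{"fingers":0.05,"x":0,"y":0,"z":0,"rx":0,"ry":0,"rz":0},{"fingers":0.05,"x":0,"y":0,"z":0,"rx":0,"ry":0,"rz":0},{"fingers":0.05,"x":0,"y":0,"z":0,"rx":0,"ry":0,"rz":0},{"fingers":0.05,"x":0,"y":0,"z":0,"rx":0,"ry":0,"rz":0},{"fingers":0.05,"x":0,"y":0,"z":0,"rx":0,"ry":0,"rz":0}]' 70
python3 -c "
from h import *
state()"
```

```text
clock: 6.1
tcp_pos: [0.3841, -0.3376, -0.0016]
orientation: [-0.203, 3.134, -0.001]
contact_force: [-2.0, 0.6, 5.8]
grip_width: 0.0623
gripper_force: 76.5
t 6.1 tcp [ 0.3841 -0.3376 -0.0016] phi 97.4 tilt [ 0.001  -0.0006] F [-2.   0.6  5.8] M [0.32 0.27 0.03] w 0.0623 g 76.5  j7 2.36
```

```bash
python3 -m jog '[{"fingers":0.05,"x":0,"y":0,"z":-0.03,"rx":0,"ry":0,"rz":0},{"fingers":0.05,"x":0,"y":0,"z":-0.05,"rx":0,"ry":0,"rz":0},{"fingers":0.05,"x":-0.02,"y":0.04,"z":-0.05,"rx":0,"ry":0,"rz":0},{"fingers":0.05,"x":-0.02,"y":0.05,"z":0,"rx":0,"ry":0,"rz":0},{"fingers":0.05,"x":-0.02,"y":0.05,"z":0,"rx":0,"ry":0,"rz":0},{"fingers":0.05,"x":-0.02,"y":0.05,"z":0,"rx":0,"ry":0,"rz":0},{"fingers":0.05,"x":-0.02,"y":0.05,"z":0,"rx":0,"ry":0,"rz":0},{"fingers":0.05,"x":-0.02,"y":0.04,"z":0,"rx":0,"ry":0,"rz":0}]' 70
python3 -m jog '[{"fingers":0.05,"x":0,"y":0,"z":0,"rx":0,"ry":0,"rz":9},{"fingers":0.05,"x":0,"y":0,"z":0,"rx":0,"ry":0,"rz":9},{"fingers":0.05,"x":0,"y":0,"z":0,"rx":0,"ry":0,"rz":9},{"fingers":0.05,"x":0,"y":0,"z":0,"rx":0,"ry":0,"rz":9},{"fingers":0.05,"x":0,"y":0,"z":0,"rx":0,"ry":0,"rz":9},{"fingers":0.05,"x":0,"y":0,"z":0,"rx":0,"ry":0,"rz":0},{"fingers":0.05,"x":0,"y":0,"z":0,"rx":0,"ry":0,"rz":0},{"fingers":0.05,"x":0,"y":0,"z":0,"rx":0,"ry":0,"rz":0}]'
python3 - <<'E'
from h import *
p,M=state();im,P=cloud("wrist","w2")
Q=(P-p)@M
# pad top in tool frame
m=(np.abs(Q[...,1])<.06)&(Q[...,0]>-.2)&(Q[...,0]<.08)&(Q[...,2]<0)&(Q[...,2]>-.035)
n,l,s,c=cv2.connectedComponentsWithStats(m.astype(np.uint8));i=1+s[1:,4].argmax();q=Q[l==i];print("pad in tool",s[i],np.median(q,0),rect(q))
A=np.c_[q[:,:2],np.ones(len(q))];print("plane",np.linalg.lstsq(A,q[:,2],rcond=None)[0])
for cam in("wrist","side"):
    if cam=="side": im,P=cloud(cam,"s2")
    m=box(P,(.45,.8),(-.2,.12),(.041,.05));print(cam,"bed",m.sum(),np.median(P[m],0),rect(P[m]))
    for t in("punch","rounder","guide_left","guide_right"): print(t,[(round(h["score"],2),np.round(h["xyz"],4).tolist()) for h in r.landmark_of(t,cam)[:2]])
E
```

```text
clock: 7.1
tcp_pos: [0.4657, -0.0449, 0.1245]
orientation: [-0.205, 3.134, 0.0]
contact_force: [1.2, -0.3, -1.2]
grip_width: 0.0619
gripper_force: 77.1
clock: 8.1
tcp_pos: [0.4656, -0.047, 0.124]
orientation: [1.01, 2.975, 0.0]
contact_force: [0.1, 0.5, -1.2]
grip_width: 0.0625
gripper_force: 77.1
t 8.1 tcp [ 0.4656 -0.047   0.124 ] phi 52.49 tilt [0.0002 0.0002] F [ 0.1  0.5 -1.2] M [0.05 0.04 0.05] w 0.0625 g 77.1  j7 0.94
pad in tool [  168   232   228   154 22668] [-0.00052946 -0.00067604 -0.02012235] (array([-13.4,  -0.8]), array([89.9, 75. ]), 89.7)
plane [ 0.04405381 -0.00111065 -0.01966631]
wrist bed 23875 [0.55893808 0.03352292 0.0456037 ] (array([603.8, -49.7]), array([235. , 240.3]), 7.1)
punch [(0.68, [0.6324, -0.0485, 0.0772])]
rounder []
guide_left [(0.48, [0.629, -0.047, 0.0768])]
guide_right []
side bed 5129 [ 0.58232901 -0.00388381  0.0445331 ] (array([603.6, -46.3]), array([235.5, 242. ]), 7.0)
punch [(0.67, [0.6316, -0.0467, 0.073])]
rounder [(0.85, [0.6322, -0.0485, 0.0006]), (0.49, [0.6221, 0.307, -0.0033])]
guide_left [(0.54, [0.6321, -0.0426, 0.0429])]
guide_right [(0.53, [0.6313, -0.0495, 0.0405]), (0.36, [0.632, -0.0465, 0.0746])]
```

View pics/w2.png

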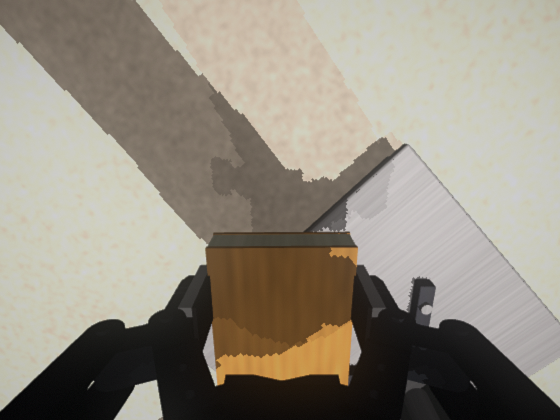

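Wrist view: the pad is held between the fingers at (210–355, 235–385). The left guide's outer end is at (423,290) on the bed. I'll refine the pad's tilt and place in the tool frame, using only the top face.

```bash
python3 - <<'E'
from h import *
p,M=state();im,P=cloud("wrist")
Q=(P-p)@M
m=(np.abs(Q[...,1])<.026)&(Q[...,0]>-.06)&(Q[...,0]<.06)&(Q[...,2]<.005)&(Q[...,2]>-.035)
q=Q[m]
for x in np.arange(-.06,.035,.005):
    k=(q[:,0]>=x)&(q[:,0]<x+.005)
    if k.sum()>5: print(round(x,3),k.sum(),np.percentile(q[k][:,2],[10,50,90]).round(4))
m=(np.abs(Q[...,1])<.031)&(Q[...,0]>-.045)&(Q[...,0]<.02)&(Q[...,2]<-.015)&(Q[...,2]>-.03)
q=Q[m];print("yplane",np.polyfit(q[:,1],q[:,2],1))
E
```

```text
t 8.6 tcp [ 0.4656 -0.047   0.1239] phi 52.41 tilt [-0.      0.0001] F [-0.1  0.9 -2. ] M [ 0.03  0.08 -0.04] w 0.062 g 77.1  j7 0.94
-0.05 79 [-0.0205 -0.0199 -0.0192]
-0.045 731 [-0.0206 -0.02   -0.0194]
-0.04 906 [-0.0207 -0.0201 -0.0194]
-0.035 958 [-0.0207 -0.0201 -0.0194]
-0.03 957 [-0.0207 -0.0201 -0.0195]
-0.025 993 [-0.0208 -0.0201 -0.0194]
-0.02 1041 [-0.0208 -0.0201 -0.0195]
-0.015 1071 [-0.0209 -0.0201 -0.0195]
-0.01 1095 [-0.0208 -0.0201 -0.0195]
-0.005 1129 [-0.0209 -0.0202 -0.0195]
-0.0 1180 [-0.0209 -0.0202 -0.0194]
0.005 1220 [-0.0209 -0.0202 -0.0195]
0.01 1263 [-0.0209 -0.0202 -0.0195]
0.015 1277 [-0.0209 -0.0202 -0.0195]
0.02 2698 [-0.0205 -0.0153 -0.0047]
yplane [-0.00783894 -0.02022275]
```

```bash
python3 -m jog '[{"fingers":0.05,"x":0,"y":0,"z":0.02,"rx":0,"ry":0,"rz":0.4},{"fingers":0.05,"x":-0.002,"y":0.02,"z":0.02,"rx":0,"ry":0,"rz":0},{"fingers":0.05,"x":-0.002,"y":0.02,"z":0.015,"rx":0,"ry":0,"rz":0},{"fingers":0.05,"x":0,"y":0.01,"z":0.006,"rx":0,"ry":0,"rz":0},{"fingers":0.05,"x":0,"y":0,"z":0,"rx":0,"ry":0,"rz":0},{"fingers":0.05,"x":0,"y":0,"z":0,"rx":0,"ry":0,"rz":0}]'
python3 - <<'E'
from h import *
p,M=state();print("to home",((np.array([.5285,-.0062,.043])-p)@M).round(4));
im,P=cloud("wrist")
Q=(P-p)@M
# left guide: bar top, 9-14 mm above bed
m=box(P,(.45,.7),(-.2,.12),(.053,.060));n,l,s,c=cv2.connectedComponentsWithStats(m.astype(np.uint8));
for i in range(1,n):
    if s[i,4]>60: print(s[i],rect(P[l==i]),rect(Q[l==i]))
print("bed z",np.median(P[box(P,(.45,.8),(-.2,.12),(.041,.05))][:,2]))
im,P=cloud("side","s3")
m=box(P,(.45,.7),(-.2,.12),(.053,.060));n,l,s,c=cv2.connectedComponentsWithStats(m.astype(np.uint8));
for i in range(1,n):
    if s[i,4]>30: print(s[i],rect(P[l==i]))
E
```

```text
clock: 9.4
tcp_pos: [0.4993, -0.0107, 0.0634]
orientation: [1.024, 2.97, -0.0]
contact_force: [-0.9, 0.5, -1.0]
grip_width: 0.0621
gripper_force: 77.0
t 9.4 tcp [ 0.4993 -0.0107  0.0634] phi 51.97 tilt [ 0.0002 -0.0002] F [-0.9  0.5 -1. ] M [0.01 0.04 0.02] w 0.0621 g 77.0  j7 0.88
to home [-0.0202  0.0216  0.0204]
bed z 0.04555667154036157
[211 194  28  17  66] (array([667.3, -26.6]), array([73.6, 33.8]), 61.0)
[250 196   8   8  35] (array([621.2, -66.6]), array([20.4, 14.5]), 58.3)
[244 207  18  20 122] (array([595.4,  -7.8]), array([12.1, 71.2]), 51.5)
```

View pics/s3.png

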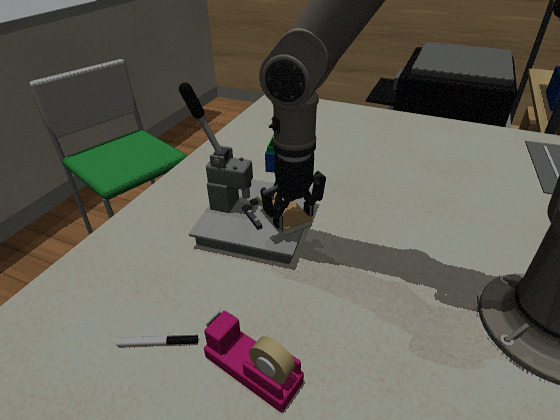

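The pad hovers just above the bed at (295,218). The left guide is beside the right-hand finger at (253,215), with nothing touching. Lowering gently now.

```bash
python3 -m jog '[{"fingers":0.05,"x":0,"y":0,"z":0.01,"rx":0,"ry":0,"rz":0},{"fingers":0.05,"x":0,"y":0,"z":0.006,"rx":0,"ry":0,"rz":0},{"fingers":0.05,"x":0,"y":0,"z":0.002,"rx":0,"ry":0,"rz":0},{"fingers":0.05,"x":0,"y":0,"z":0,"rx":0,"ry":0,"rz":0}]'
python3 -m jog '[{"fingers":0.05,"x":0,"y":0,"z":0.001,"rx":0,"ry":0,"rz":0},{"fingers":0.05,"x":0,"y":0,"z":0,"rx":0,"ry":0,"rz":0}]'
python3 -m jog '[{"fingers":0.05,"x":0,"y":0,"z":0.001,"rx":0,"ry":0,"rz":0},{"fingers":0.05,"x":0,"y":0,"z":0,"rx":0,"ry":0,"rz":0}]'
python3 -c "
from h import *
state()"
```

```text
clock: 10.0
tcp_pos: [0.4993, -0.0101, 0.0446]
orientation: [-1.023, -2.97, 0.0]
contact_force: [-0.3, -0.2, -0.8]
grip_width: 0.0622
gripper_force: 77.0
clock: 10.25
tcp_pos: [0.4996, -0.01, 0.044]
orientation: [1.023, 2.97, 0.0]
contact_force: [0.8, 0.2, -0.6]
grip_width: 0.062
gripper_force: 77.0
clock: 10.5
tcp_pos: [0.4997, -0.01, 0.0434]
orientation: [1.023, 2.97, 0.0]
contact_force: [-1.9, 0.6, 5.2]
grip_width: 0.062
gripper_force: 77.7
t 10.5 tcp [ 0.4997 -0.01    0.0434] phi 52.01 tilt [0.0004 0.0002] F [-1.9  0.6  5.2] M [-0.04  0.38  0.02] w 0.062 g 77.7  j7 0.88
```

```bash
python3 -m jog '[{"fingers":0.05,"x":-0.003,"y":0.004,"z":0,"rx":0,"ry":0,"rz":0},{"fingers":0.05,"x":-0.003,"y":0.004,"z":0,"rx":0,"ry":0,"rz":0},{"fingers":0.05,"x":-0.003,"y":0.004,"z":0,"rx":0,"ry":0,"rz":0},{"fingers":0.05,"x":-0.003,"y":0.003,"z":0,"rx":0,"ry":0,"rz":0},{"fingers":0.05,"x":0,"y":0,"z":0,"rx":0,"ry":0,"rz":0},{"fingers":0.05,"x":0,"y":0,"z":0,"rx":0,"ry":0,"rz":0}]'
cat >> h.py <<'E'
def st2():
    p,M=state();o=r.get_obs();print("to home",((np.array([.5285,-.0062,.043])-p)@M).round(4),"Ftool",(np.array(o["contact_force"])@M).round(1),"Mtool",(np.array(o["moment"])@M).round(2))
E
python3 -c "
from h import *
st2()"
```

```text
clock: 11.25
tcp_pos: [0.5187, -0.0056, 0.0434]
orientation: [1.023, 2.969, 0.001]
contact_force: [-0.4, 0.5, 6.0]
grip_width: 0.062
gripper_force: 77.8
t 11.25 tcp [ 0.5187 -0.0056  0.0434] phi 52.0 tilt [0.0011 0.0002] F [-0.4  0.5  6. ] M [-0.11  0.29 -0.07] w 0.062 g 77.8  j7 0.88
to home [-0.0081  0.0056  0.0004] Ftool [ 0.6  0.1 -6. ] Mtool [0.27 0.16 0.07]
```

Now small steps toward the left guide (tool +y), watching the force.

```bash
python3 -m jog '[{"fingers":0.05,"x":0,"y":0.001,"z":0,"rx":0,"ry":0,"rz":0},{"fingers":0.05,"x":0,"y":0.001,"z":0,"rx":0,"ry":0,"rz":0},{"fingers":0.05,"x":0,"y":0.001,"z":0,"rx":0,"ry":0,"rz":0},{"fingers":0.05,"x":0,"y":0.001,"z":0,"rx":0,"ry":0,"rz":0},{"fingers":0.05,"x":0,"y":0,"z":0,"rx":0,"ry":0,"rz":0}]'
python3 -c "
from h import *
st2()"
python3 -m jog '[{"fingers":0.05,"x":0,"y":0.001,"z":0,"rx":0,"ry":0,"rz":0},{"fingers":0.05,"x":0,"y":0,"z":0,"rx":0,"ry":0,"rz":0}]'
python3 -c "
from h import *
st2()"
```

```text
clock: 11.88
tcp_pos: [0.5209, -0.0033, 0.0434]
orientation: [1.024, 2.969, -0.001]
contact_force: [-1.5, -2.1, 5.7]
grip_width: 0.0624
gripper_force: 77.9
t 11.88 tcp [ 0.5209 -0.0033  0.0434] phi 51.95 tilt [ 0.0006 -0.0006] F [-1.5 -2.1  5.7] M [-0.48  0.41 -0.05] w 0.0624 g 77.9  j7 0.87
to home [-0.0078  0.0024  0.0004] Ftool [-0.1 -2.5 -5.7] Mtool [0.63 0.03 0.05]
clock: 12.12
tcp_pos: [0.5215, -0.0026, 0.0434]
orientation: [1.024, 2.969, -0.001]
contact_force: [-1.6, -2.9, 6.6]
grip_width: 0.0622
gripper_force: 77.9
t 12.12 tcp [ 0.5215 -0.0026  0.0434] phi 51.94 tilt [ 0.0007 -0.0007] F [-1.6 -2.9  6.6] M [-0.48  0.39 -0.07] w 0.0622 g 77.9  j7 0.87
to home [-0.0077  0.0015  0.0004] Ftool [-0.5 -3.2 -6.6] Mtool [0.62 0.01 0.07]
```

```bash
for i in 1; do python3 -m jog '[{"fingers":0.05,"x":0,"y":0.001,"z":0,"rx":0,"ry":0,"rz":0},{"fingers":0.05,"x":0,"y":0.001,"z":0,"rx":0,"ry":0,"rz":0},{"fingers":0.05,"x":0,"y":0,"z":0,"rx":0,"ry":0,"rz":0}]'; done
python3 -c "
from h import *
st2()"
python3 -m jog '[{"fingers":0.05,"x":0,"y":0.001,"z":0,"rx":0,"ry":0,"rz":0},{"fingers":0.05,"x":0,"y":0,"z":0,"rx":0,"ry":0,"rz":0}]'
python3 -c "
from h import *
st2()"
```

```text
clock: 12.5
tcp_pos: [0.5226, -0.0013, 0.0434]
orientation: [1.025, 2.969, -0.001]
contact_force: [-1.9, -2.6, 6.9]
grip_width: 0.0621
gripper_force: 78.0
t 12.5 tcp [ 0.5226 -0.0013  0.0434] phi 51.92 tilt [ 0.0003 -0.0008] F [-1.9 -2.6  6.9] M [-0.5   0.39 -0.06] w 0.0621 g 78.0  j7 0.87
to home [-0.0077 -0.0002  0.0004] Ftool [-0.2 -3.2 -6.9] Mtool [ 0.64 -0.    0.06]
clock: 12.75
tcp_pos: [0.5226, -0.0012, 0.0434]
orientation: [-1.026, -2.969, 0.003]
contact_force: [-4.6, -5.1, 8.8]
grip_width: 0.0624
gripper_force: 78.2
t 12.75 tcp [ 0.5226 -0.0012  0.0434] phi 51.88 tilt [-0.0008 -0.0014] F [-4.6 -5.1  8.8] M [-0.83  0.65 -0.05] w 0.0624 g 78.2  j7 0.87
to home [-0.0077 -0.0003  0.0004] Ftool [ 0.4 -6.8 -8.8] Mtool [ 1.05 -0.    0.05]
```

Left guide touched. Now sliding along it toward the right guide (tool −x).

```bash
python3 -m jog '[{"fingers":0.05,"x":-0.0015,"y":0,"z":0,"rx":0,"ry":0,"rz":0},{"fingers":0.05,"x":-0.0015,"y":0,"z":0,"rx":0,"ry":0,"rz":0},{"fingers":0.05,"x":-0.0015,"y":0,"z":0,"rx":0,"ry":0,"rz":0},{"fingers":0.05,"x":-0.001,"y":0,"z":0,"rx":0,"ry":0,"rz":0},{"fingers":0.05,"x":0,"y":0,"z":0,"rx":0,"ry":0,"rz":0}]'
python3 -c "
from h import *
st2()"
python3 -m jog '[{"fingers":0.05,"x":-0.001,"y":0,"z":0,"rx":0,"ry":0,"rz":0},{"fingers":0.05,"x":-0.001,"y":0,"z":0,"rx":0,"ry":0,"rz":0},{"fingers":0.05,"x":0,"y":0,"z":0,"rx":0,"ry":0,"rz":0}]'
python3 -c "
from h import *
st2()"
```

```text
clock: 13.38
tcp_pos: [0.523, -0.0014, 0.0434]
orientation: [-1.021, -2.962, 0.001]
contact_force: [-17.1, 4.0, 23.0]
grip_width: 0.0623
gripper_force: 80.1
t 13.38 tcp [ 0.523  -0.0014  0.0434] phi 51.95 tilt [-0.0085  0.002 ] F [-17.1   4.   23. ] M [ 1.25  3.09 -0.45] w 0.0623 g 80.1  j7 0.87
to home [-0.0073 -0.0003  0.0003] Ftool [ 16.1  -7.4 -22.8] Mtool [0.91 3.21 0.45]
clock: 13.75
tcp_pos: [0.5244, -0.0026, 0.0434]
orientation: [-1.021, -2.962, 0.001]
contact_force: [-18.1, 3.4, 25.0]
grip_width: 0.0623
gripper_force: 79.9
t 13.75 tcp [ 0.5244 -0.0026  0.0434] phi 51.97 tilt [-0.0086  0.002 ] F [-18.1   3.4  25. ] M [ 1.19  3.09 -0.37] w 0.0623 g 79.9  j7 0.88
to home [-0.0054 -0.0003  0.0003] Ftool [ 16.6  -8.6 -24.9] Mtool [0.97 3.17 0.36]
```

```bash
python3 -m jog '[{"fingers":0.05,"x":0,"y":0,"z":-0.0007,"rx":0,"ry":0,"rz":0},{"fingers":0.05,"x":0,"y":0,"z":0,"rx":0,"ry":0,"rz":0}]'
python3 -c "
from h import *
st2()"
python3 -m jog '[{"fingers":0.05,"x":0.0,"y":0,"z":-0.0006,"rx":0,"ry":0,"rz":0},{"fingers":0.05,"x":0,"y":0,"z":0,"rx":0,"ry":0,"rz":0}]'
python3 -c "
from h import *
st2()
im,P=cloud('side','s4')
cv2.imwrite('pics/s4c.png',cv2.resize(im[140:270,180:330,::-1],None,fx=5,fy=4.5,interpolation=2))"
```

```text
clock: 14.0
tcp_pos: [0.5258, -0.0039, 0.0434]
orientation: [-1.022, -2.965, 0.002]
contact_force: [-10.2, 0.7, 11.1]
grip_width: 0.0621
gripper_force: 78.5
t 14.0 tcp [ 0.5258 -0.0039  0.0434] phi 51.96 tilt [-0.0058  0.0004] F [-10.2   0.7  11.1] M [ 0.33  1.76 -0.28] w 0.0621 g 78.5  j7 0.88
to home [-0.0035 -0.0002  0.0004] Ftool [  8.5  -5.7 -11. ] Mtool [0.82 1.59 0.28]
clock: 14.25
tcp_pos: [0.527, -0.0046, 0.0436]
orientation: [-1.023, -2.967, 0.003]
contact_force: [-5.4, -1.6, 0.1]
grip_width: 0.062
gripper_force: 77.2
t 14.25 tcp [ 0.527  -0.0046  0.0436] phi 51.94 tilt [-0.0037 -0.0006] F [-5.4 -1.6  0.1] M [-0.38  1.04 -0.34] w 0.062 g 77.2  j7 0.88
to home [-0.0022 -0.0003  0.0006] Ftool [ 3.2 -4.6 -0.1] Mtool [0.94 0.59 0.34]
```

View pics/s4c.png

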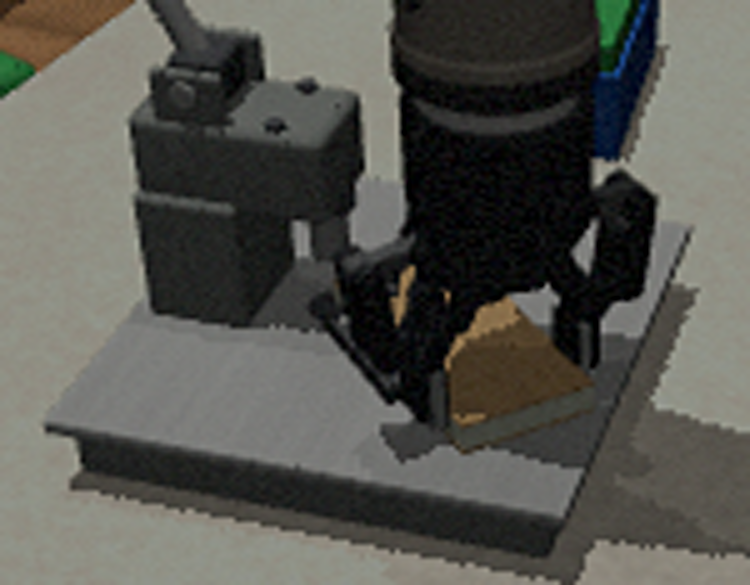

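With the pressure relieved the pad slides freely. The crop shows it flat on the bed with its long edge along the left guide, the finger just clear of the guide's end at (425,410). On in small steps.

```bash
python3 -m jog '[{"fingers":0.05,"x":-0.001,"y":0,"z":0,"rx":0,"ry":0,"rz":0},{"fingers":0.05,"x":0,"y":0,"z":0,"rx":0,"ry":0,"rz":0}]'
python3 -c "
from h import *
st2()"
python3 -m jog '[{"fingers":0.05,"x":-0.001,"y":0,"z":0,"rx":0,"ry":0,"rz":0},{"fingers":0.05,"x":0,"y":0,"z":0,"rx":0,"ry":0,"rz":0}]'
python3 -c "
from h import *
st2()"
```

```text
clock: 14.55
tcp_pos: [0.5278, -0.0053, 0.0435]
orientation: [-1.023, -2.967, 0.003]
contact_force: [-5.6, -0.8, 1.6]
grip_width: 0.0622
gripper_force: 77.4
t 14.55 tcp [ 0.5278 -0.0053  0.0435] phi 51.94 tilt [-0.0039 -0.0006] F [-5.6 -0.8  1.6] M [-0.34  1.04 -0.3 ] w 0.0622 g 77.4  j7 0.88
to home [-0.0011 -0.0003  0.0005] Ftool [ 3.9 -4.1 -1.6] Mtool [0.91 0.61 0.3 ]
clock: 14.8
tcp_pos: [0.5279, -0.0054, 0.0435]
orientation: [-1.023, -2.965, 0.003]
contact_force: [-8.0, -0.6, 3.4]
grip_width: 0.0617
gripper_force: 77.7
t 14.8 tcp [ 0.5279 -0.0054  0.0435] phi 51.94 tilt [-0.0052  0.    ] F [-8.  -0.6  3.4] M [ 0.01  1.5  -0.35] w 0.0617 g 77.7  j7 0.88
to home [-0.001  -0.0003  0.0005] Ftool [ 5.9 -5.4 -3.3] Mtool [0.91 1.19 0.35]
```

```bash
python3 -m jog '[{"fingers":0.05,"x":-0.001,"y":0.001,"z":0,"rx":0,"ry":0,"rz":0},{"fingers":0.05,"x":-0.001,"y":0,"z":-0.0003,"rx":0,"ry":0,"rz":0},{"fingers":0.05,"x":0,"y":0,"z":0,"rx":0,"ry":0,"rz":0}]'
python3 -c "
from h import *
st2()"
python3 -m jog '[{"fingers":0.05,"x":-0.001,"y":0.001,"z":-0.0004,"rx":0,"ry":0,"rz":0},{"fingers":0.05,"x":0,"y":0,"z":0,"rx":0,"ry":0,"rz":0},{"fingers":0.05,"x":0,"y":0,"z":0,"rx":0,"ry":0,"rz":0}]'
python3 -c "
from h import *
st2()"
```

```text
clock: 15.18
tcp_pos: [0.5279, -0.0054, 0.0435]
orientation: [-1.021, -2.961, 0.004]
contact_force: [-13.7, 0.9, 7.7]
grip_width: 0.0626
gripper_force: 78.1
t 15.18 tcp [ 0.5279 -0.0054  0.0435] phi 51.95 tilt [-0.0094  0.0005] F [-13.7   0.9   7.7] M [ 0.39  2.43 -0.45] w 0.0626 g 78.1  j7 0.88
to home [-0.001  -0.0003  0.0005] Ftool [11.4 -7.8 -7.5] Mtool [1.19 2.16 0.45]
clock: 15.55
tcp_pos: [0.528, -0.0053, 0.0436]
orientation: [-1.021, -2.959, 0.006]
contact_force: [-16.0, 1.0, 9.9]
grip_width: 0.0621
gripper_force: 78.2
t 15.55 tcp [ 0.528  -0.0053  0.0436] phi 51.93 tilt [-0.012   0.0004] F [-16.    1.    9.9] M [ 0.34  2.93 -0.5 ] w 0.0621 g 78.2  j7 0.88
to home [-0.001  -0.0004  0.0006] Ftool [13.3 -9.1 -9.7] Mtool [1.53 2.52 0.5 ]
```

Both guides are touched: TCP no longer moves while the forces rise. The wrist has flexed ~0.7°, pressing the pad's nose down, so I'll counter the tilt to keep it flat.

```bash
python3 -m jog '[{"fingers":0.05,"x":0,"y":0,"z":0,"rx":-0.4,"ry":-0.5,"rz":0},{"fingers":0.05,"x":0,"y":0,"z":0,"rx":0,"ry":0,"rz":0},{"fingers":0.05,"x":0,"y":0,"z":0,"rx":0,"ry":0,"rz":0}]'
python3 -c "
from h import *
st2()"
python3 -m jog '[{"fingers":0.05,"x":0,"y":0.001,"z":0,"rx":-0.2,"ry":-0.4,"rz":0},{"fingers":0.05,"x":0,"y":0.001,"z":0,"rx":0,"ry":0,"rz":0},{"fingers":0.05,"x":0,"y":0,"z":0,"rx":0,"ry":0,"rz":0}]'
python3 -c "
from h import *
st2()"
```

```text
clock: 15.92
tcp_pos: [0.5281, -0.0054, 0.0434]
orientation: [-1.025, -2.969, -0.0]
contact_force: [-14.4, 1.1, 7.4]
grip_width: 0.0623
gripper_force: 78.1
t 15.93 tcp [ 0.5281 -0.0054  0.0434] phi 51.92 tilt [-0.0007  0.0004] F [-14.4   1.1   7.4] M [ 0.13  3.   -0.61] w 0.0623 g 78.1  j7 0.88
to home [-0.0008 -0.0004  0.0004] Ftool [12.  -8.  -7.4] Mtool [1.74 2.44 0.61]
clock: 16.3
tcp_pos: [0.5282, -0.0053, 0.0434]
orientation: [1.025, 2.964, -0.002]
contact_force: [-17.4, -1.9, 11.2]
grip_width: 0.0623
gripper_force: 78.5
t 16.3 tcp [ 0.5282 -0.0053  0.0434] phi 51.87 tilt [ 0.0048 -0.0027] F [-17.4  -1.9  11.2] M [-0.64  3.81 -0.53] w 0.0623 g 78.5  j7 0.87
to home [-0.0008 -0.0006  0.0004] Ftool [ 12.5 -12.2 -11.3] Mtool [2.86 2.61 0.51]
```

```bash
python3 -m jog '[{"fingers":0.05,"x":0,"y":0,"z":0,"rx":0,"ry":0.3,"rz":0},{"fingers":0.05,"x":0,"y":0,"z":0,"rx":0,"ry":0,"rz":0},{"fingers":0.05,"x":0,"y":0,"z":0,"rx":0,"ry":0,"rz":0}]'
python3 - <<'E'
from h import *
st2()
p,M=state();im,P=cloud("wrist","w5")
Q=(P-p)@M
m=(np.abs(Q[...,1])<.028)&(Q[...,0]>-.05)&(Q[...,0]<.02)&(Q[...,2]<-.01)&(Q[...,2]>-.035)
q=Q[m];A=np.c_[q[:,:2],np.ones(len(q))]
print("pad tool plane",np.linalg.lstsq(A,q[:,2],rcond=None)[0].round(4))
W=P[m];c,_,_,_=np.linalg.lstsq(np.c_[W[:,:2]-p[:2],np.ones(len(W))],W[:,2],rcond=None);print("world slope,z at tcp",c.round(4))
b=box(P,(.45,.8),(-.2,.12),(.041,.05));W=P[b];c,_,_,_=np.linalg.lstsq(np.c_[W[:,:2]-p[:2],np.ones(len(W))],W[:,2],rcond=None);print("bed slope,z",c.round(4),rect(W))
# end face edge line of the pad: outer edge of top face
hsv=cv2.cvtColor(im,cv2.COLOR_RGB2HSV)
E
python3 -c "
import cv2;im=cv2.imread('pics/w5.png');cv2.imwrite('pics/w5c.png',cv2.resize(im[200:420,150:480],None,fx=2.4,fy=2.4,interpolation=2))"
```

```text
clock: 16.68
tcp_pos: [0.5282, -0.0052, 0.0434]
orientation: [1.026, 2.969, 0.001]
contact_force: [-17.1, -1.8, 12.2]
grip_width: 0.0624
gripper_force: 78.5
t 16.68 tcp [ 0.5282 -0.0052  0.0434] phi 51.86 tilt [0.0007 0.0007] F [-17.1  -1.8  12.2] M [-0.65  3.79 -0.56] w 0.0624 g 78.5  j7 0.88
to home [-0.0008 -0.0006  0.0004] Ftool [ 12.3 -11.9 -12.2] Mtool [2.85 2.57 0.57]
t 16.68 tcp [ 0.5282 -0.0052  0.0434] phi 51.86 tilt [0.0007 0.0007] F [-17.1  -1.8  12.2] M [-0.65  3.79 -0.56] w 0.0624 g 78.5  j7 0.88
pad tool plane [ 0.0009  0.0005 -0.0202]
world slope,z at tcp [ 0.0011 -0.0003  0.0636]
bed slope,z [ 0.0007 -0.0001  0.0455] (array([595.2, -32.7]), array([221.3, 204.2]), 7.0)
```

View pics/w5c.png

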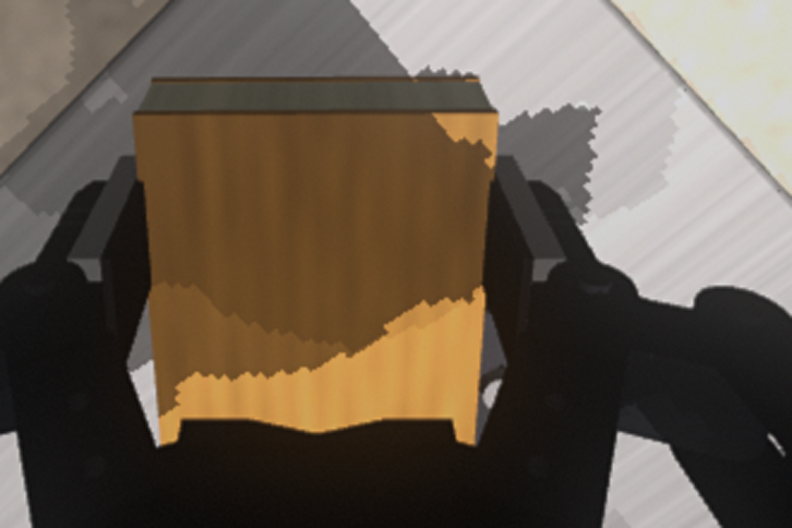

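The pad lies flat: top at 18.1 mm above the bed, slope ≈0. The fingers are clear of the left guide's end, visible at crop (490,390). Now a small yaw probe to seat the inner half of the long edge and check it is square.

```bash
python3 -m jog '[{"fingers":0.05,"x":0,"y":0,"z":-0.0006,"rx":0,"ry":0,"rz":-0.3},{"fingers":0.05,"x":0,"y":0,"z":0,"rx":0,"ry":0,"rz":0},{"fingers":0.05,"x":0,"y":0,"z":0,"rx":0,"ry":0,"rz":0}]'
python3 -c "
from h import *
st2()"
python3 -m jog '[{"fingers":0.05,"x":0,"y":0,"z":0,"rx":0,"ry":0,"rz":-0.3},{"fingers":0.05,"x":0,"y":0,"z":0,"rx":0,"ry":0,"rz":0},{"fingers":0.05,"x":0,"y":0,"z":0,"rx":0,"ry":0,"rz":0}]'
python3 -c "
from h import *
st2()"
```

```text
clock: 17.1
tcp_pos: [0.5281, -0.0053, 0.0435]
orientation: [1.022, 2.971, 0.002]
contact_force: [-15.2, -1.2, 5.5]
grip_width: 0.0622
gripper_force: 77.8
t 17.1 tcp [ 0.5281 -0.0053  0.0435] phi 52.04 tilt [0.0006 0.0009] F [-15.2  -1.2   5.5] M [-0.54  3.23 -1.23] w 0.0622 g 77.8  j7 0.88
to home [-0.0008 -0.0005  0.0005] Ftool [ 11.2 -10.3  -5.5] Mtool [2.41 2.22 1.23]
clock: 17.48
tcp_pos: [0.528, -0.0054, 0.0434]
orientation: [-1.016, -2.972, -0.002]
contact_force: [-16.6, -1.2, 5.2]
grip_width: 0.0619
gripper_force: 77.9
t 17.48 tcp [ 0.528  -0.0054  0.0434] phi 52.24 tilt [0.0002 0.0012] F [-16.6  -1.2   5.2] M [-0.53  3.33 -1.7 ] w 0.0619 g 77.9  j7 0.88
to home [-0.0009 -0.0003  0.0004] Ftool [ 12.4 -11.2  -5.2] Mtool [2.45 2.31 1.7 ]
```

The yaw resists at once (moment jumps to 1.2–1.7 Nm), so it was already flush at about 51.9–52.0°. I'll go back and push a bit more firmly, keeping bed pressure low.

```bash
python3 -m jog '[{"fingers":0.05,"x":0,"y":0.001,"z":0,"rx":0,"ry":0,"rz":0.3},{"fingers":0.05,"x":-0.001,"y":0.001,"z":0,"rx":-0.1,"ry":-0.1,"rz":0.15},{"fingers":0.05,"x":0,"y":0,"z":0,"rx":0,"ry":0,"rz":0},{"fingers":0.05,"x":0,"y":0,"z":0,"rx":0,"ry":0,"rz":0}]'
python3 -c "
from h import *
st2()"
```

```text
clock: 17.98
tcp_pos: [0.5282, -0.0052, 0.0434]
orientation: [-1.025, -2.969, 0.0]
contact_force: [-20.9, -3.7, 10.5]
grip_width: 0.0625
gripper_force: 78.6
t 17.98 tcp [ 0.5282 -0.0052  0.0434] phi 51.92 tilt [-0.0007  0.0002] F [-20.9  -3.7  10.5] M [-0.89  4.35 -0.92] w 0.0625 g 78.6  j7 0.88
to home [-0.0008 -0.0006  0.0004] Ftool [ 14.2 -15.8 -10.4] Mtool [3.39 2.88 0.92]
```

```bash
python3 -m jog '[{"fingers":0.05,"x":-0.001,"y":0,"z":-0.0006,"rx":0,"ry":-0.1,"rz":0},{"fingers":0.05,"x":-0.0005,"y":0,"z":0,"rx":0,"ry":0,"rz":0},{"fingers":0.05,"x":0,"y":0,"z":0,"rx":0,"ry":0,"rz":0},{"fingers":0.05,"x":0,"y":0,"z":0,"rx":0,"ry":0,"rz":0},{"fingers":0.05,"x":0,"y":0,"z":0,"rx":0,"ry":0,"rz":0}]'
python3 - <<'E'
from h import *
st2();p,M=state();im,P=cloud("wrist");Q=(P-p)@M
m=(np.abs(Q[...,1])<.028)&(Q[...,0]>-.05)&(Q[...,0]<.02)&(Q[...,2]<-.01)&(Q[...,2]>-.035)
W=P[m];print("pad slope,z",np.linalg.lstsq(np.c_[W[:,:2]-p[:2],np.ones(len(W))],W[:,2],rcond=None)[0].round(4))
m=(np.abs(Q[...,1])<.028)&(Q[...,2]<-.003)&(Q[...,2]>-.016)&(Q[...,0]>.015)&(Q[...,0]<.04);q=Q[m];print("end face",np.polyfit(q[:,1],q[:,0],1).round(4))
im,P=cloud("side","s6");st2()
cv2.imwrite('pics/s6c.png',cv2.resize(im[70:270,160:340,::-1],None,fx=3.4,fy=2.9,interpolation=2))
E
```

```text
clock: 18.6
tcp_pos: [0.5282, -0.0053, 0.0434]
orientation: [-1.024, -2.968, 0.001]
contact_force: [-22.4, -2.0, 9.4]
grip_width: 0.0621
gripper_force: 78.4
t 18.6 tcp [ 0.5282 -0.0053  0.0434] phi 51.94 tilt [-0.0016  0.    ] F [-22.4  -2.    9.4] M [-0.32  4.6  -0.97] w 0.0621 g 78.4  j7 0.88
to home [-0.0008 -0.0006  0.0004] Ftool [ 16.5 -15.4  -9.3] Mtool [3.09 3.42 0.97]
t 18.6 tcp [ 0.5282 -0.0053  0.0434] phi 51.94 tilt [-0.0016  0.    ] F [-22.4  -2.    9.4] M [-0.32  4.6  -0.97] w 0.0621 g 78.4  j7 0.88
pad slope,z [ 0.0012 -0.0001  0.0636]
end face [0.0173 0.0244]
t 18.7 tcp [ 0.5282 -0.0052  0.0434] phi 51.94 tilt [-0.0016  0.    ] F [-22.5  -1.3   9.7] M [-0.26  4.57 -0.93] w 0.0621 g 78.4  j7 0.88
to home [-0.0008 -0.0006  0.0004] Ftool [ 16.9 -14.9  -9.6] Mtool [3.02 3.44 0.93]
```

View pics/s6c.png

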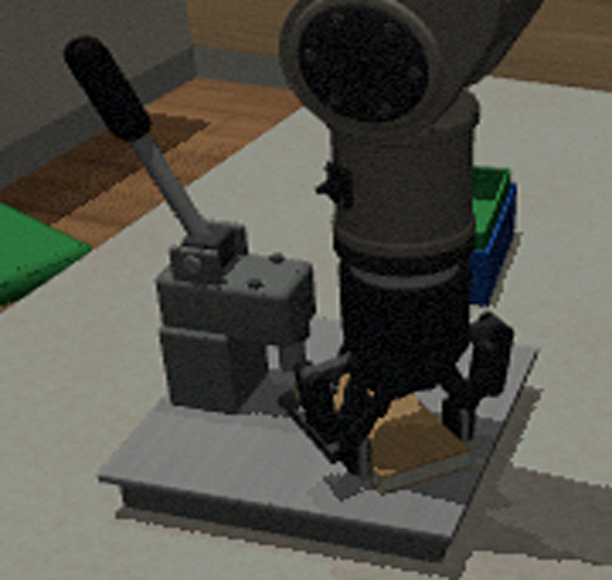

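The lever is still up, and the pad is flat on the bed against the left guide with its inner corner under the punch. I'll check squareness from the pad's outer top edge in the wrist image.

```bash
python3 - <<'E'
from h import *
C=r.get_calibration("wrist");im,d=r.grab_frame("wrist");p,M=state()
K,T=np.array(C["mtx"]),np.array(C["extrinsics"])
sat=cv2.cvtColor(im,cv2.COLOR_RGB2HSV)[...,1].astype(float)
pts=[]
for u in range(214,350,2):
    g=np.diff(cv2.GaussianBlur(sat,(1,5),0)[225:262,u]);k=g.argmax()
    a=g[max(k-2,0):k+3];pts.append((u,225.5+max(k-2,0)+(a.clip(0)*np.arange(len(a))).sum()/a.clip(0).sum()))
pts=np.array(pts)
ray=np.c_[(pts[:,0]-K[0,2])/K[0,0],(pts[:,1]-K[1,2])/K[1,1],np.ones(len(pts))]@T[:3,:3].T
W=T[:3,3]+ray*((.0636-T[2,3])/ray[:,2])[:,None]
vx,vy,x0,y0=cv2.fitLine(W[:,:2].astype(np.float32),cv2.DIST_HUBER,0,.0005,.0001).ravel()
res=(W[:,:2]-[x0,y0])@[-vy,vx];print("edge yaw",np.degrees(np.arctan2(vy,vx)),"rms mm",1e3*res.std())
print("edge in tool",((np.array([x0,y0,p[2]])-p)@M).round(4))
E
```

```text
t 18.75 tcp [ 0.5282 -0.0052  0.0434] phi 51.93 tilt [-0.0016  0.    ] F [-22.4  -1.1   8.4] M [-0.25  4.58 -0.95] w 0.0622 g 78.4  j7 0.88
edge yaw 52.19508 rms mm 2.467620242968603
edge in tool [ 0.0303 -0.0093  0.    ]
```

```bash
python3 -c "
from bench import r
print(r.hand_in())"
```

```text
the job is handed in; nothing more can be done
None
```

I handed the job in at about 19 s. The pad lies flat and square on the bed to within about 0.3°, as near as I could measure, and is held against both guides with about 15 N each. The lever is still up and nothing else was touched.

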